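Check a sample chamber's corner with an engineer's square

ROBOT

A 6-joint arm with a two-finger parallel gripper is mounted at the origin on a cart in front of the work surface, level with it; the furniture and walls round the work are solid. World frame = base frame: x ahead of the robot, y to its left, z up, the work surface at z = 0. Lengths are in mm, angles in degrees, forces in N, time in s.
With the tool pointing down it reaches from about 325 to 925 mm from the base axis. Payload 3.1 kg.
Tool frame: the origin (TCP) lies at the very end of the fingers, on their centre line; the grasp point (between the pads) lies grasp_offset behind it (grasp_offset is the distance from the TCP to the grasp point, in mm); z points along the fingers, x is the direction in which the jaws open and shut, and the axes are right-handed (so a half turn about z gives the same grasp; the last joint's range is limited). The gripper opens to 85 mm and grips with 20 to 120 N. Pads are 22 mm wide; open, the fingers measure 114 mm over their backs; the gripper's body (76 mm by 85 mm) begins 54 mm behind the grasp point. The pads swing forward as they close: fully open they stand 13 mm farther back than shut.
Start: joints at [-79.538, 12.427, 92.441, -0, 75.132, -6.429], TCP at [181.614, -598.043, 231.3] pointing down, gripper open.
Joint ranges: [-157.48, 157.48], [-44.54, 120.13], [17.64, 146.25], [-64.5, 244.5], [7.68, 150.69], [-147.95, 147.95]. Speed limits (degrees/s): [159.86, 159.86, 180, 180, 180, 180].

INTERFACE

Orientations are given as [roll, pitch, yaw] about the fixed x, y, z axes, in that order (R = Rz(yaw) Ry(pitch) Rx(roll)).
In Python, from station import * gives the robot as it stands. Calls block until the motion is done:
- goto(position, orientation): joint-space move of the TCP to a pose.
- move_l(position, attitude=None, speed=150): straight line of the TCP; attitude=None keeps the orientation; speed is the mean speed in mm/s.
- move_j(angles): joint-space move.
- grip(opening, squeeze=None): finger opening in mm; squeeze is the grip in N (None keeps the last); returns when the fingers have stopped.
- wait(seconds).
- solve_ik(position, orientation): joint angles nearest the present ones, or None.
- get_obs(): the state.
- get_image(name): name is "scene" or "top" or "wrist"; returns the picture (384x512x3 uint8, red, green, blue); there is no depth.
- get_calibration(name): a dict with "fx", "fy", "cx", "cy" (pixels), "R" (3x3) and "t" (3): a world point X has camera coordinates R X + t; the wrist camera has in their place "mount" (4x4, takes a point from camera to tool coordinates, whose origin is the TCP and whose axes are the tool frame's). Camera axes: x right, y down, z forward; pixel columns grow to the right and rows downward; lengths in mm; the calibration is good to about 2 mm. A picture is of the moment at which its call begins: read the wrist's pose just before it. get_calibration takes no time and is no camera call.
A pose or a line that the arm cannot do raises Unreachable and nothing moves.
- sign_off(): hands the job in, once; it reports no verdict.
Trained networks look in the newest picture that a camera, given by its name, has taken for a name from the list of things; names that differ only in an ending like _2 or _b are one class to them, and where a whole thing is asked for, a point or a joint stands for the part that bears it (a point fixed in the world has none). Each returns a list of dicts, best first, with "score" (0 to 1); they miss things now and then, are a little off and sometimes report something else, mostly with a low value. They report only what shows in the picture. A call takes as long as a camera call. They do not tell look-alikes from the thing itself.
- spot_in(name, camera): "extent" ([centre column, centre row, width, height] in pixels, round what is visible of it).
- regions_of(name, camera): "region" (384x512 bool, what is visible of it) and "extent" ([centre column, centre row, width, height] in pixels, round what is visible of it).
The state is a dict: "t": time; "joint_pos": joint angles; "qvel": joint speeds; "effort": joint torques, N m; "tcp_pos": TCP position; "ee_rot": TCP orientation; "wrist_force": force on the tool from outside, world axes, zero at the start; "moment": the same for the moment, N m; "grip_width": finger opening in mm.
Only numpy, scipy, OpenCV 4.12 (cv2) and the standard library are available. Lean on these libraries where they do the work, as an engineer would, in place of code of your own. Each camera call takes 0.05 s, during which the arm holds its last target.

TASK

Lift the engineer's square off its wooden rest by its stock and, with its blade alone (keep the hand off the chamber), push open the sprung dust flap of the sample chamber; press the square into the chamber's corner so that the stock sits flat on the metal deck and the blade lies flush against the inner wall, touching both faces at once without a gap, and hold it there, pressed gently, for about a second. Then draw it out so that the flap closes by itself, and hang it back on its rest the way it was (stock along the top, blade down in front). Leave the two bottles and the small beaker near the work where they stand.

Things in the scene. Friction and masses are not known exactly. Their poses are not given: they have to be found in the camera images.
- square: loose engineer's square, 0.25 kg: yellow stock with a dark line, steel blade hanging from one end. Origin at the inner corner, where the stock's underside meets the blade's inner edge, mid-thickness; +x along the stock away from the blade, +z up. In mm: stock x -28..75, y -8..8, z 0..42; blade x -28..0, y -3..3, z -70..0; balance near x 12. Starts on the rest, origin about 4 mm in front of the rest's edge.
- rest: fixed wooden block 92 x 52 mm, flat top 100 mm above the bench, on a foot plate 12 mm thick reaching 25 mm out in front (-x). Origin on the bench below the middle of the block's front top edge; +x back over the top, +z up. A stop 10 mm high crosses the top from x = 84 mm. The square hangs with its stock on the top along +x and its blade in front of the front face (x below 0).
- chamber: fixed sample chamber, white housing 154 x 104 mm, 100 high. Origin on the bench below the corner to be checked; +x to the deck side, +z up. In mm: open mouth x -54..0, y -40..40, its floor 14 above the bench; deck x 3..88; the flap's hinge wall x -66..-54, top at 100; side walls' tops at 98.
- deck: the chamber's flat aluminium deck, 104 mm wide. Origin at the corner to be checked: middle of the line where the plane of the deck's top (100 mm above the bench) meets the plane of the inner wall's face; +x along the deck away from the mouth, +z up. The square is home when its origin and axes fall on these (anywhere within 30 mm along y). The edge itself is relieved by 3 mm.
- wall: the chamber's inner wall, an aluminium plate 80 mm wide just below the deck's edge; its face looks to -x into the mouth and runs from 3 to 86 mm below the deck's top. Origin and axes as the deck's.
- flap (a joint): angle of the black sprung dust flap over the mouth, 8 mm below the deck's top: 0 closed (level), up to 1.4 rad as its free edge is pushed down. A weak spring (0.015 Nm closed, 0.03 Nm per rad more) closes it. Hinged at x = -54 mm of the chamber frame, about y; 50 mm long, 76 mm wide.
- flap_edge (a point): the middle of the flap's free edge, which carries an orange strip and lies beside the inner wall when closed.
- bottle: bystander: white bottle with a blue cap, 48 mm wide, 106 high; origin under its centre.
- beaker: bystander: small clear beaker, 48 mm wide, 58 high; origin under its centre.
- amber: bystander: small brown bottle with a black cap, 42 mm wide, 90 high; origin under its centre.
Not all that is in view belongs to the job. There is more than one size of the chamber; the job needs the largest.

How it is judged:
By the outcome, as a careful person would: the job done as asked, in the order asked, and still so for the second after the job is handed in, with the robot touching nothing.
It also fails if it takes over 61 s, if anything falls off the work surface, if the arm or the gripper's body presses on something with over 40 N, if the wrist force passes 120 N, or if a joint passes its speed limit or range.

## Working session

There is one attempt and no reset: what is moved stays moved. The work goes in short steps, each a Python script; the robot and the scene stay as the last script left them, time stands still between calls to the robot, and variables do not carry over. Pictures are saved under pics/ and viewed, and the job is handed in when it is done.

```bash
ls; mkdir -p pics; python3 - <<'E'
from station import *
import cv2
o=get_obs();print({k:o[k] for k in o})
for n in ("scene","top","wrist"):
    im=get_image(n);cv2.imwrite(f"pics/{n}0.png",cv2.resize(im[:,:,::-1],(768,576),interpolation=cv2.INTER_CUBIC))
    print(n,get_calibration(n))
for c in ("scene","top"):
    for n in ("square","rest","chamber","deck","wall","flap","flap_edge","bottle","beaker","amber"):
        print(c,n,[(round(r["score"],2),[round(float(v)) for v in r["extent"]]) for r in spot_in(n,c)])
print(get_obs()["t"])
E
```

```text
pics
{'t': 0.0, 'joint_pos': array([-7.95381625e+01,  1.24762575e+01,  9.25299316e+01, -1.30232250e-03,
        7.51319959e+01, -6.42880768e+00]), 'qvel': array([ 0.02116866,  0.07428132,  0.06144532, -0.03637378, -0.06781351,
        0.01604612]), 'effort': array([ 1.74303627e-04, -3.96845663e+01, -3.03850758e+01, -1.80775837e-04,
        9.86662722e-03, -2.20457146e-06]), 'tcp_pos': array([ 181.45271697, -597.21667698,  229.96044608]), 'ee_rot': array([-1.79985778e+02,  1.37456957e-01, -7.31090021e+01]), 'wrist_force': array([-0.24419608,  0.406887  ,  0.09649499]), 'moment': array([ 0.01578853,  0.0091265 , -0.0436175 ]), 'grip_width': 85.11973149231967}
scene {'fx': 496.3809175038879, 'fy': 496.3809175038879, 'cx': 248.75520081733686, 'cy': 194.61308955439756, 'R': array([[-0.91560882, -0.40153545,  0.02073103],
       [-0.19960743,  0.4091905 , -0.89034825],
       [ 0.34902344, -0.81934878, -0.45480789]]), 't': array([ 437.96140418,  263.05020828, 1129.45863812])}
top {'fx': 499.1575702620529, 'fy': 499.1575702620529, 'cx': 259.9751940981735, 'cy': 203.90448611118518, 'R': arra
[... 1221 characters left out ...]
7])]
scene amber []
top square [(0.96, [147, 217, 11, 41])]
top rest [(0.65, [294, 206, 40, 30]), (0.6, [158, 213, 42, 47]), (0.44, [216, 192, 22, 23])]
top chamber [(0.95, [394, 266, 33, 41]), (0.89, [294, 222, 41, 62]), (0.62, [303, 156, 29, 46])]
top deck [(0.95, [395, 257, 26, 23]), (0.82, [295, 207, 34, 32]), (0.69, [304, 144, 28, 26])]
top wall []
top flap [(0.79, [291, 232, 24, 18]), (0.73, [398, 274, 20, 12]), (0.66, [301, 161, 20, 20])]
top flap_edge [(0.69, [304, 164, 20, 16]), (0.63, [292, 233, 31, 19]), (0.58, [398, 278, 18, 14])]
top bottle [(0.72, [218, 191, 21, 24])]
top beaker [(0.47, [214, 252, 17, 14]), (0.27, [291, 232, 27, 21])]
top amber [(0.78, [353, 230, 16, 13])]
1.15
```

View pics/scene0.png

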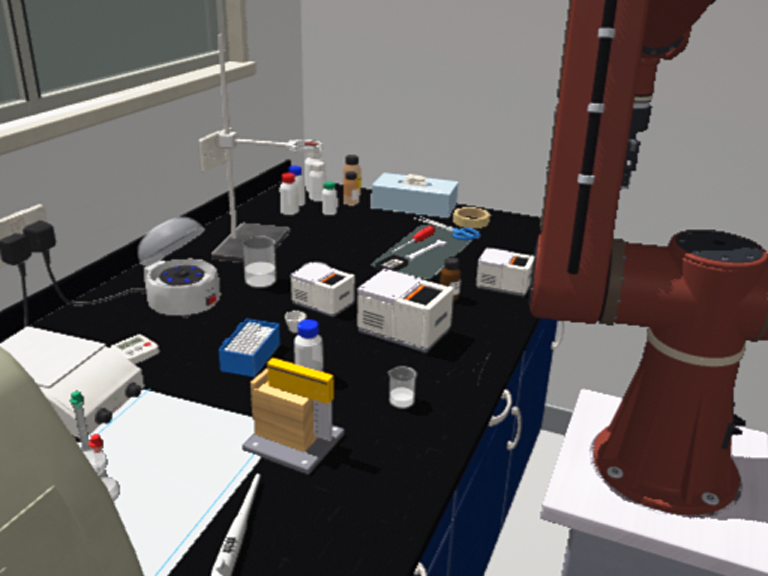

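View pics/top0.png

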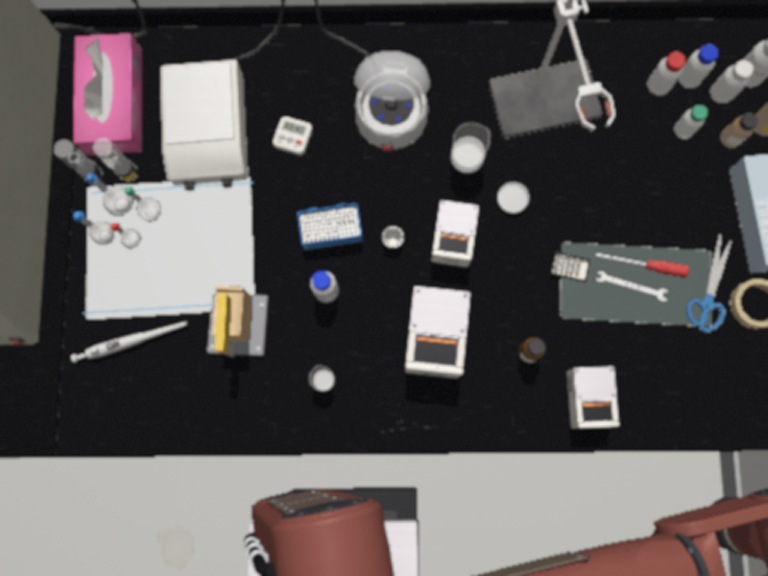

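View pics/wrist0.png

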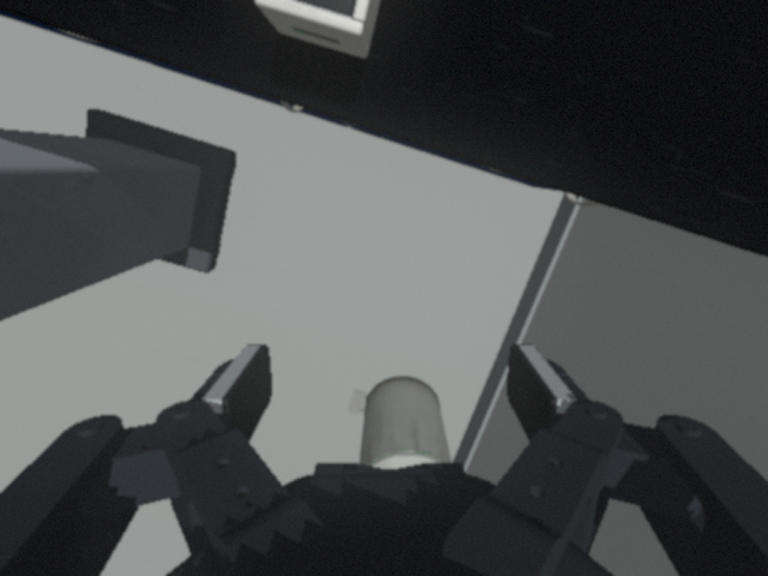

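```bash
cat > h.py <<'E'
import numpy as np, cv2
from scipy.spatial.transform import Rotation as Ro
def rpyR(a): return Ro.from_euler('xyz',a,degrees=True).as_matrix()
def cam(st,name,obs=None):
    c=st.get_calibration(name)
    if name=="wrist":
        T=np.eye(4);T[:3,:3]=rpyR(obs["ee_rot"]);T[:3,3]=obs["tcp_pos"]
        W=T@c["mount"];R=W[:3,:3].T;t=-R@W[:3,3]
    else: R,t=c["R"],c["t"]
    return dict(R=R,t=t,K=np.array([[c["fx"],0,c["cx"]],[0,c["fy"],c["cy"]],[0,0,1]]))
def proj(c,X):
    X=np.atleast_2d(X).astype(float);p=(X@c["R"].T+c["t"])@c["K"].T
    return p[:,:2]/p[:,2:]
def unproj(c,uv,z):
    uv=np.atleast_2d(uv);d=np.c_[uv,np.ones(len(uv))]@np.linalg.inv(c["K"]).T@c["R"]
    o=-c["R"].T@c["t"];return o+d*((z-o[2])/d[:,2:])
E
python3 - <<'E'
import station as st, cv2
from h import *
c=cam(st,"top")
o=-c["R"].T@c["t"];print(o)
im=st.get_image("top");s=st.get_image("scene")
cv2.imwrite("raw_top.png",im[:,:,::-1]);cv2.imwrite("raw_scene.png",s[:,:,::-1])
def crop(i,x,y,w,h,k,f): cv2.imwrite(f,cv2.resize(i[y:y+h,x:x+w,::-1],None,fx=k,fy=k,interpolation=cv2.INTER_CUBIC))
crop(im,255,130,120,120,5,"pics/t_ch.png");crop(im,120,160,120,110,5,"pics/t_re.png")
crop(s,150,160,160,160,4,"pics/s_re.png")
for n,uv,z in (("ch",(294,222),90),("deck",(295,207),100),("flap",(291,232),92),("stock",(147,217),142),("bottle",(218,191),53),("beaker",(214,252),29),("amber",(353,230),45),("ch2",(394,266),60),("ch3",(303,156),70)):
    print(n,unproj(c,uv,z)[0].round())
E
```

```text
[ 306.15269322 -124.52943142 1470.96711019]
ch [ 499. -208.   90.]
deck [ 539. -212.  100.]
flap [ 470. -199.   92.]
stock [509. 191. 142.]
bottle [597.   8.  53.]
beaker [422.  21.  29.]
amber [ 480. -380.   45.]
ch2 [ 375. -488.   60.]
ch3 [ 694. -240.   70.]
```

View pics/t_ch.png

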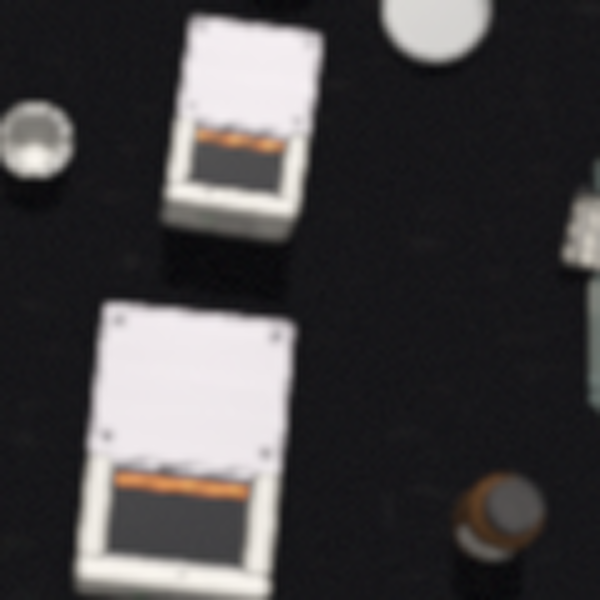

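View pics/t_re.png

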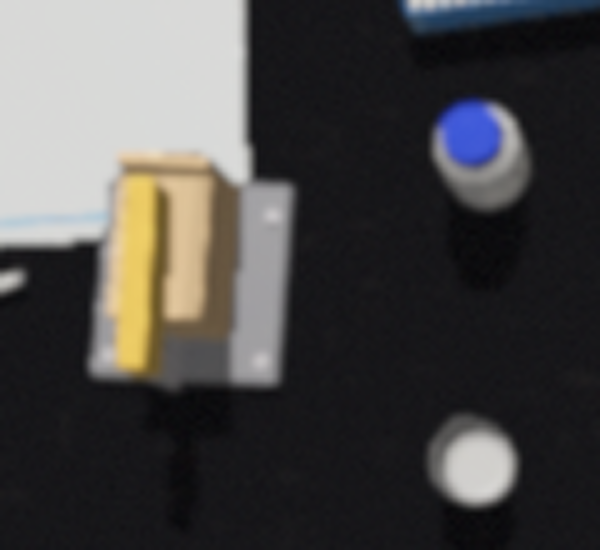

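View pics/s_re.png

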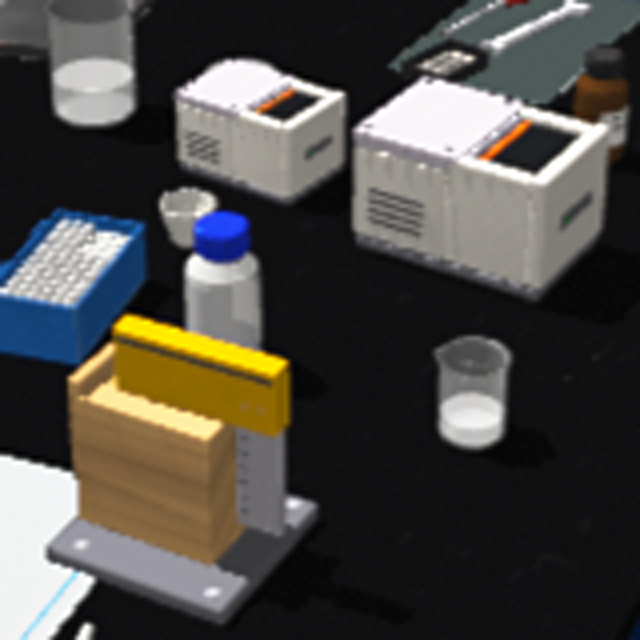

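```bash
python3 - <<'E'
import station as st
from h import *
def snap(n):
    st.wait(0.3); o=st.get_obs();im=st.get_image("wrist")
    cv2.imwrite(f"raw_{n}.png",im[:,:,::-1]);cv2.imwrite(f"pics/{n}.png",cv2.resize(im[:,:,::-1],(768,576),interpolation=cv2.INTER_CUBIC))
    import pickle;pickle.dump((o,cam(st,"wrist",o)),open(n+".pkl","wb"));print(n,o["t"],o["tcp_pos"],o["ee_rot"],o["joint_pos"])
print([k for k in dir(st) if not k.startswith('_')], getattr(st,"grasp_offset",None))
st.goto([560,-205,230],[180,0,87]); snap("w_ch")
st.goto([575,187,270],[180,0,90]); snap("w_re")
E
```

```text
['Unreachable', 'get_calibration', 'get_image', 'get_obs', 'goto', 'grasp_offset', 'grip', 'move_j', 'move_l', 'regions_of', 'sign_off', 'solve_ik', 'spot_in', 'wait'] 18.700000000000003
w_ch 3.5167 [ 559.82691023 -205.50251847  229.96888444] [-1.79997348e+02  1.26026611e-03  8.69471876e+01] [-2.68970676e+01  9.04642276e+00  9.65164901e+01 -2.30930566e-03
  7.44390031e+01 -1.13843636e+02]
w_re 5.3333 [575.2353797  186.15154321 269.8646103 ] [-1.79989530e+02  5.16591954e-03  8.99201379e+01] [ 1.12850908e+01  8.32737068e+00  9.29999017e+01 -3.06086424e-03
  7.86840107e+01 -7.86344457e+01]
```

View pics/w_ch.png

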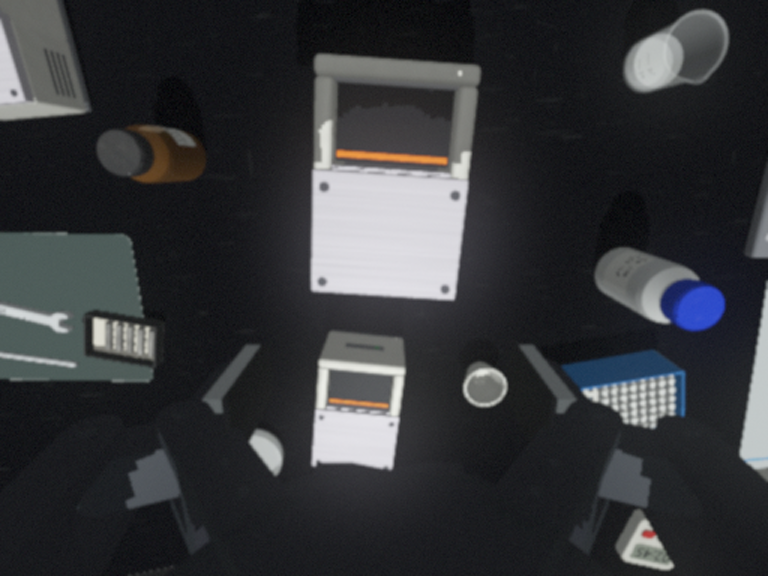

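View pics/w_re.png

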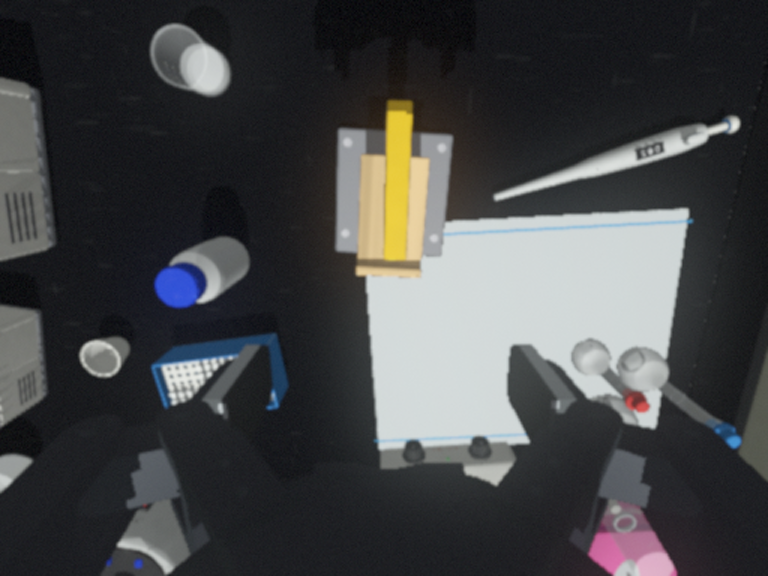

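```bash
python3 - <<'E'
from h import *
import pickle
a=cv2.imread("raw_w_ch.png")[25:210,195:330];cv2.imwrite("pics/z_ch.png",cv2.resize(a,None,fx=4.3,fy=3.2,interpolation=cv2.INTER_CUBIC))
a=cv2.imread("raw_w_re.png")[55:195,215:310];cv2.imwrite("pics/z_re.png",cv2.resize(a,None,fx=4.25,fy=4.25,interpolation=cv2.INTER_CUBIC))
for n,lo,hi in (("w_ch",(0,0,190),(180,40,255)),("w_re",(20,180,120),(32,255,255))):
    im=cv2.imread(f"raw_{n}.png");h=cv2.cvtColor(im,cv2.COLOR_BGR2HSV);m=cv2.inRange(h,lo,hi)
    k,l,s,ce=cv2.connectedComponentsWithStats(m)
    for i in range(1,k):
        if s[i,4]>300:
            r=cv2.minAreaRect(np.argwhere(l==i)[:,::-1].astype(np.float32));print(n,s[i],r,cv2.boxPoints(r).round(1).tolist())
im=cv2.imread("raw_w_ch.png");h=cv2.cvtColor(im,cv2.COLOR_BGR2HSV);m=cv2.inRange(h,(5,150,120),(20,255,255));m[120:]=0
k,l,s,ce=cv2.connectedComponentsWithStats(m);print(s[1:],ce[1:])
E
```

```text
w_ch [  0  17  16  52 418] ((7.5, 42.5), (51.0, 15.0), 90.0) [[-0.0, 17.0], [15.0, 17.0], [15.0, 68.0], [0.0, 68.0]]
w_ch [424  27  22  30 406] ((434.5, 41.5), (29.0, 21.0), 90.0) [[424.0, 27.0], [445.0, 27.0], [445.0, 56.0], [424.0, 56.0]]
w_ch [ 208  101  105   98 7973] ((259.7055358886719, 148.72412109375), (102.77943420410156, 97.48050689697266), 1.1457629203796387) [[207.39999389648438, 196.39999389648438], [209.3000030517578, 99.0], [312.1000061035156, 101.0], [310.1000061035156, 198.5]]
w_ch [ 494  196   18  110 1024] ((502.5, 250.5), (109.0, 17.0), 90.0) [[494.0, 196.0], [511.0, 196.0], [511.0, 305.0], [494.0, 305.0]]
w_ch [ 209  240   61   72 2395] ((238.46974182128906, 276.5502624511719), (56.3772087097168, 69.3368911743164), 4.513988018035889) [[207.60000610351562, 308.8999938964844], [213.10000610351562, 239.8000030517578], [269.29998779296875, 244.1999969482422], [263.79998779296875, 313.29998779296875]]
w_re [ 257   68   18  104 1387] ((265.2738342285156, 119.48628997802734), (16.223527908325195, 103.24576568603516), 1.080924153327942) [[256.20001220703125, 170.89999389648438], [258.1000061035156, 67.69999694824219], [274.3999938964844, 68.0], [272.3999938964844, 171.3000030517578]]
[[224 100  74  10 340]] [[260.30588235 104.39117647]]
```

View pics/z_ch.png

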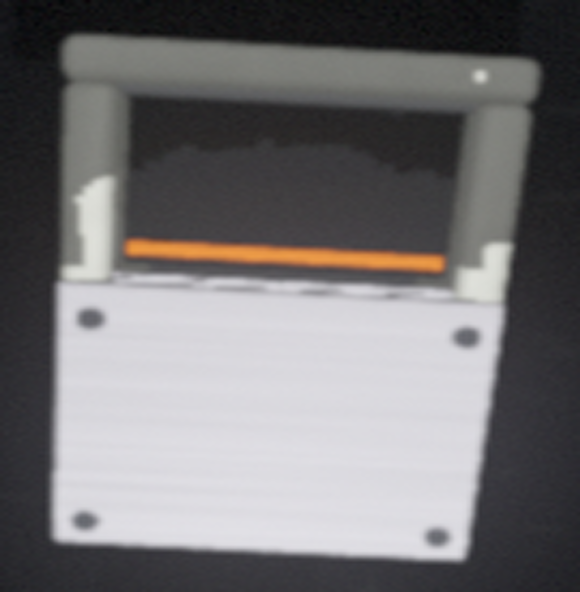

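View pics/z_re.png

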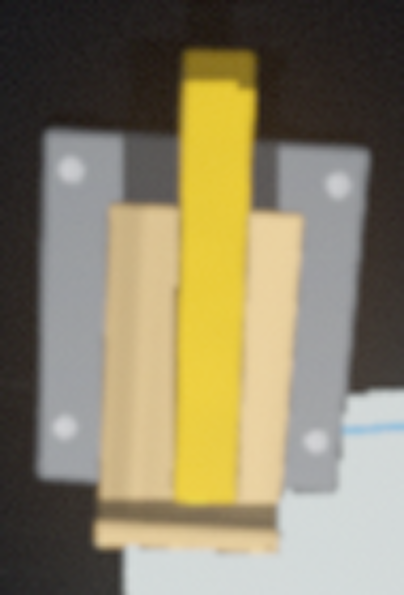

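```bash
cat > fit.py <<'E'
from h import *
import pickle
from scipy.optimize import least_squares
import station as st
def px(P,s,off): return (np.array(P)+.5)/np.array(s)-.5+np.array(off)
def fit(c,P,uv,x0):
    P=np.array(P,float)
    def pts(q):
        a=np.radians(q[2]);R=np.array([[np.cos(a),-np.sin(a),0],[np.sin(a),np.cos(a),0],[0,0,1]])
        return P@R.T+np.array([q[0],q[1],0])
    f=lambda q:(proj(c,pts(q))-uv).ravel()
    r=least_squares(f,x0);return r.x,r.fun.reshape(-1,2)
E
python3 - <<'E'
from fit import *
o,c=pickle.load(open("w_ch.pkl","rb"))
P=[(3,-52,100),(3,52,100),(88,52,100),(88,-52,100)]
q,r=fit(c,P,px([(57,282),(505,303),(467,560),(52,541)],(4.3,3.2),(195,25)),[500,-205,0]);print("chamber",q.round(2),r.round(2).tolist())
o,c2=pickle.load(open("w_re.pkl","rb"))
P=[(-28,-8,142),(-28,8,142),(75,8,142),(75,-8,142)]
q,r=fit(c2,P,px([(182,50),(257,52),(237,504),(175,502)],4.25,(215,55)),[470,190,0]);print("square",q.round(2),r.round(2).tolist())
P=[(0,-26,100),(0,26,100),(84,26,100),(84,-26,100)]
q,r=fit(c2,P,px([(108,204),(302,214),(280,503),(98,498)],4.25,(215,55)),[470,190,0]);print("rest",q.round(2),r.round(2).tolist())
ct=cam(st,"top")
P=[(88,52,100),(88,-52,100),(3,52,100),(3,-52,100)]
q,r=fit(ct,P,px([(105,303),(296,320),(88,452),(275,470)],5,(255,130)),[500,-205,0]);print("chamber top",q.round(2),r.round(2).tolist())
P=[(75,8,142),(75,-8,142),(-28,8,142),(-28,-8,142)]
q,r=fit(ct,P,px([(122,176),(160,177),(115,372),(155,374)],5,(120,160)),[470,190,0]);print("square top",q.round(2),r.round(2).tolist())
E
```

```text
chamber [ 491.7  -201.25   -6.65] [[-0.17, -0.39], [0.15, -0.15], [-0.24, 0.23], [0.26, 0.41]]
square [493.03 191.71  -1.53] [[0.32, -0.28], [-0.3, -0.28], [0.34, 0.3], [-0.36, 0.4]]
rest [495.49 189.83  -2.93] [[-0.33, -1.96], [0.27, -1.9], [0.08, 2.71], [-0.02, 1.8]]
chamber top [ 494.78 -199.89   -6.99] [[0.24, -0.3], [-0.98, 0.3], [0.38, -0.25], [0.35, 0.26]]
square top [ 4.9287e+02  1.9036e+02 -2.1000e-01] [[0.89, 0.93], [-0.83, 0.68], [0.99, -0.56], [-1.05, -1.01]]
```

```bash
python3 - <<'E'
from fit import *
o,c2=pickle.load(open("w_re.pkl","rb"))
P=[(0,-26,100),(0,26,100),(92,26,110),(92,-26,110)]
q,r=fit(c2,P,px([(108,204),(302,214),(277,551),(95,547)],4.25,(215,55)),[470,190,0]);print("rest",q.round(2),r.round(2).tolist())
cs=cam(st,"scene")
# overlay
im=cv2.imread("raw_scene.png");it=cv2.imread("raw_top.png")
def box(x0,x1,y0,y1,z): return [(x0,y0,z),(x1,y0,z),(x1,y1,z),(x0,y1,z)]
def dr(img,c,q,P,k,col):
    a=np.radians(q[2]);R=np.array([[np.cos(a),-np.sin(a),0],[np.sin(a),np.cos(a),0],[0,0,1]])
    p=(proj(c,np.array(P,float)@R.T+[q[0],q[1],0])+.5)*k-.5
    cv2.polylines(img,[np.round(p).astype(int)],True,col,1,cv2.LINE_AA)
def go(img,c,x,y,w,h,f):
    k=5;b=cv2.resize(img,None,fx=k,fy=k,interpolation=cv2.INTER_CUBIC)
    qc=(492,-201,-6.8);qs=(493,191.5,-1.5);
    dr(b,c,qc,box(3,88,-52,52,100),k,(0,0,255));dr(b,c,qs,box(-28,75,-8,8,142),k,(255,0,0));dr(b,c,qs,box(-28,0,-3,3,30),k,(255,0,255));dr(b,c,q,box(0,92,-26,26,100),k,(0,255,0));
    cv2.imwrite(f,b[y*k:(y+h)*k,x*k:(x+w)*k])
go(im,cs,160,170,155,120,"pics/ov_s.png");go(it,ct:=cam(st,"top"),130,180,155,75,"pics/ov_t.png");go(it,ct,200,180,155,75,"pics/ov_t2.png")
E
```

```text
rest [497.01 189.71  -3.03] [[-0.41, -0.58], [0.12, -0.45], [0.67, 1.23], [-0.37, -0.01]]
```

View pics/ov_s.png

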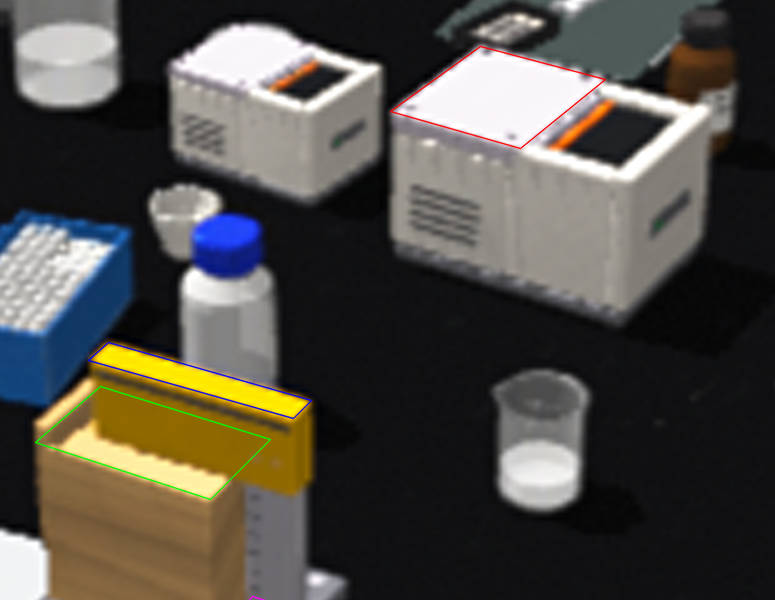

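View pics/ov_t.png

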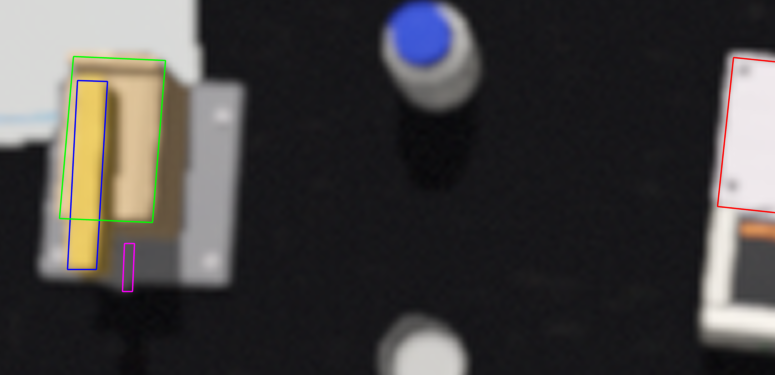

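```bash
python3 - <<'E'
import station as st
from h import *
def s(m):
    o=st.get_obs();print(m,round(o["t"],2),o["tcp_pos"].round(2),o["ee_rot"].round(2),o["wrist_force"].round(2),o["moment"].round(3),round(o["grip_width"],2))
a=np.radians(-1.6);g=np.array([493+14*np.cos(a),191.6+14*np.sin(a)])
st.goto([g[0],g[1],175],[180,0,88.4]);s("above")
st.grip(50)
st.move_l([g[0],g[1],110],speed=120);s("down")
st.grip(0,80);st.wait(.2);s("grip")
im=st.get_image("wrist");cv2.imwrite("pics/g1.png",cv2.resize(im[:,:,::-1],(768,576)))
im=st.get_image("scene");cv2.imwrite("pics/g1s.png",cv2.resize(im[180:330,130:290,::-1],None,fx=4,fy=4,interpolation=cv2.INTER_CUBIC))
E
```

```text
above 5.92 [507.95 191.32 175.76] [ 1.7989e+02 -1.0000e-02  8.8420e+01] [0.11 0.75 1.26] [ 0.026  0.042 -0.009] 85.29
down 7.06 [507.39 191.31 110.31] [ 1.7997e+02 -1.0000e-02  8.8400e+01] [-0.15  0.12  0.28] [ 0.06  -0.023 -0.036] 50.12
grip 7.67 [508.01 191.62 111.34] [ 1.7987e+02 -5.0000e-02  8.8400e+01] [-1.06  0.46  5.39] [ 0.129  0.129 -0.053] 14.63
```

View pics/g1s.png

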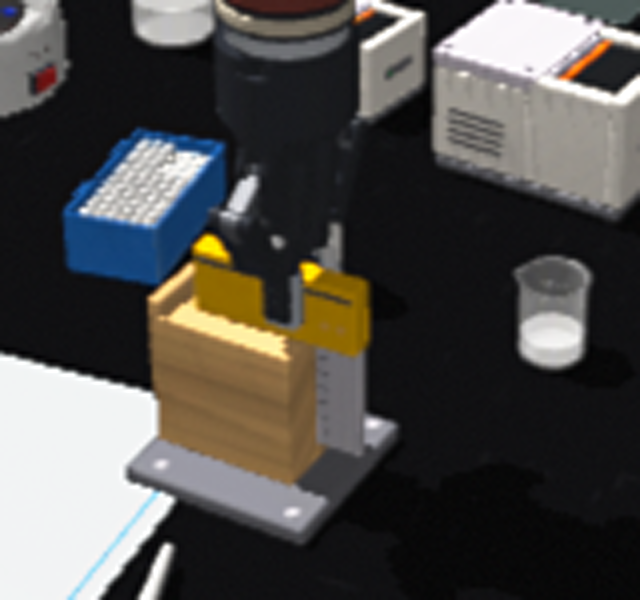

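View pics/g1.png

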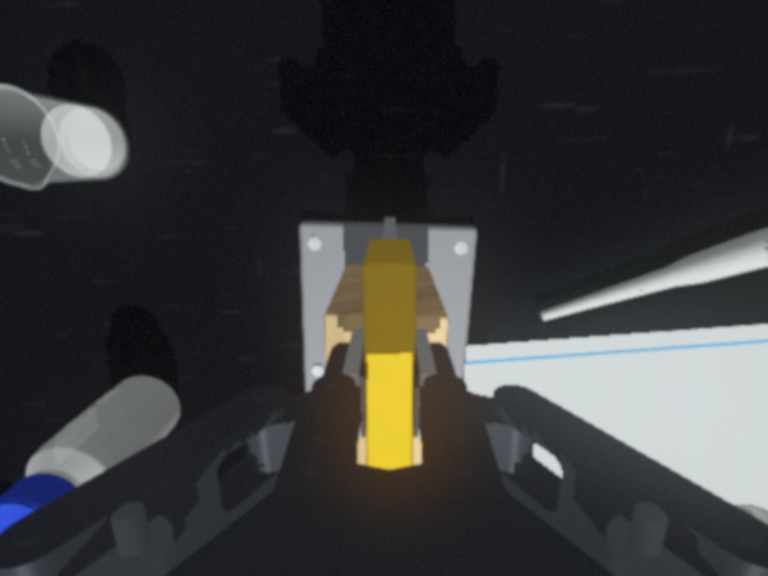

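```bash
cat > m.py <<'E'
import station as st
from h import *
C=np.array([492.3,-200.9]);CY=-6.8
def s(m):
    o=st.get_obs();print(m,round(o["t"],2),o["tcp_pos"].round(2),o["ee_rot"].round(2),o["wrist_force"].round(2),o["moment"].round(3),round(o["grip_width"],2));return o
DX,DZ=14.7,11.3
def T(x,z,y=0):  # TCP for square origin at chamber-frame x,y and z above deck
    a=np.radians(CY);c,n=np.cos(a),np.sin(a);v=np.array([x+DX,y])
    return [C[0]+c*v[0]-n*v[1],C[1]+n*v[0]+c*v[1],100+z+DZ]
OR=[180,0,90+CY]
def shot(cam,f,x,y,w,h,k):
    im=st.get_image(cam);cv2.imwrite(f,cv2.resize(im[y:y+h,x:x+w,::-1],None,fx=k,fy=k,interpolation=cv2.INTER_CUBIC))
E
python3 - <<'E'
from m import *
o=st.get_obs();c=cam(st,"wrist",o)
p=unproj(c,px:=np.array([(369,241),(411,241)])/1.5-.17,142);print(p, p[:,:2].mean(0)-o["tcp_pos"][:2])
p=o["tcp_pos"]
st.move_l([p[0],p[1],p[2]+110],speed=150);st.wait(.2);s("lift")
st.goto(T(-7,105),OR);st.wait(.3);s("over")
shot("wrist","pics/o1.png",0,0,512,384,1.5);shot("scene","pics/o1s.png",200,110,140,140,4.2);shot("top","pics/o1t.png",240,170,120,90,5)
E
```

```text
[[458.1428156  186.88539743 142.        ]
 [458.47678247 198.8075118  142.        ]] [-49.67436677   1.2507556 ]
lift 8.86 [507.04 191.34 219.68] [-1.7983e+02  5.0000e-02  8.8400e+01] [ 0.53 -0.23 -2.37] [ 0.028  0.01  -0.042] 14.83
over 10.62 [ 500.23 -201.05  216.31] [180.    -0.    83.28] [-1.12 -0.48 -3.9 ] [-0.014 -0.008 -0.027] 14.82
```

View pics/o1.png

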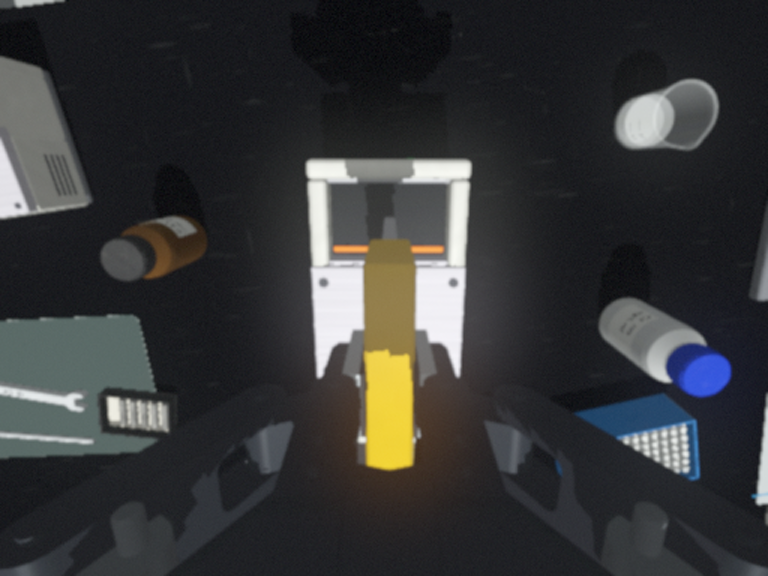

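View pics/o1s.png

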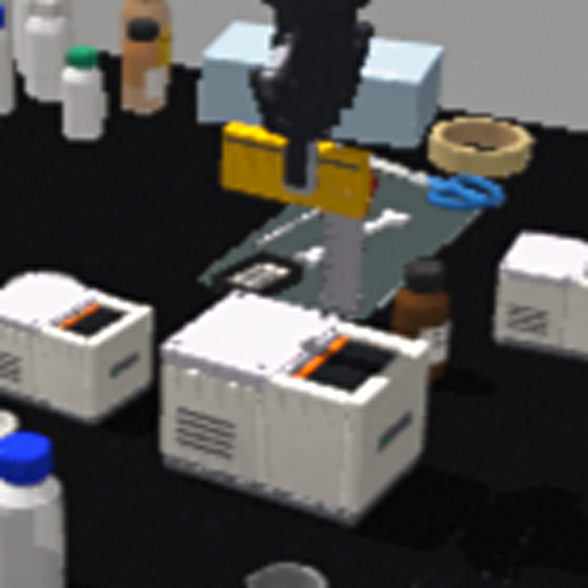

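View pics/o1t.png

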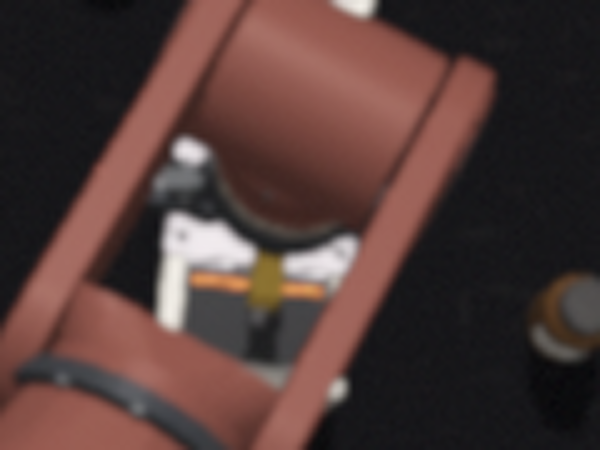

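```bash
python3 - <<'E'
from h import *
g=cv2.cvtColor(cv2.imread("pics/o1.png"),cv2.COLOR_BGR2GRAY).astype(float)
def edge(cols,r0,r1,sign):
    P=[]
    for c in cols:
        d=np.diff(g[r0:r1,c])*sign;i=d.argmax();P.append((c,(np.clip(d,0,None)*np.arange(len(d)))[max(0,i-3):i+4].sum()/np.clip(d,0,None)[max(0,i-3):i+4].sum()+r0+.5))
    P=np.array(P);k=np.polyfit(P[:,0],P[:,1],1);r=P[:,1]-np.polyval(k,P[:,0]);m=abs(r)<1;k=np.polyfit(P[m,0],P[m,1],1);return k,np.degrees(np.arctan(k[0])),r.std()
side=list(range(314,364))+list(range(418,462))
print("rear edge",edge([*range(314,345),*range(415,465)],150,172,1))
print("front inner",edge([*range(338,365),*range(402,440)],175,195,-1))
print("deck edge",edge(side,252,275,1))
o2=[*range(338,360),*range(416,440)]
print("orange",edge(o2,238,252,1))
# stock sides
E
```

```text
rear edge (array([2.85744934e-03, 1.57883323e+02]), np.float64(0.16371934191690332), np.float64(0.14528946685090494))
front inner (array([2.16640138e-03, 1.81640029e+02]), np.float64(0.12412546178473709), np.float64(0.35670283209584586))Traceback (most recent call last):
  File "<stdin>", line 11, in <module>
  File "<stdin>", line 7, in edge
    raise TypeError("expected non-empty vector for x")
TypeError: expected non-empty vector for x
```

```bash
python3 - <<'E'
from m import *
c=cam(st,"wrist",dict(tcp_pos=np.array([500.23,-201.05,216.31]),ee_rot=np.array([180,0,83.28])))
g=cv2.cvtColor(cv2.imread("pics/o1.png"),cv2.COLOR_BGR2GRAY)
print(g[255:275,330],g[255:275,440])
a=np.radians(-6.85);ax=np.array([np.cos(a),np.sin(a)])
for uv,z,x in (((390,157.9+1.1),100,-66),((390,266),100,3),((390,182.5),100,-54),):
    p=unproj(c,(np.array(uv)+.5)/1.5-.5,z)[0];print(uv,p.round(1),"origin x along:",((p[:2]-C)@ax-x).round(2))
# stock/blade: front lower corner row 240 at z = underside = 216.31-11.3
p=unproj(c,(np.array([390,240])+.5)/1.5-.5,216.31-11.3)[0];print("stock front underside",(p[:2]-[500.23,-201.05])@ax, "expect",-28-14.5)
E
```

```text
[136 137 138 138 150 172 197 204 196 188 180 182 196 214 228 234 236 236
 236 236] [108 113 119 120 135 166 200 226 236 235 221 205 200 212 228 235 237 237
 238 239]
(390, 159.0) [ 426.3 -192.2  100. ] origin x along: -0.56
(390, 266) [ 494.4 -200.2  100. ] origin x along: -0.98
(390, 182.5) [ 440.4 -193.9  100. ] origin x along: 1.65
stock front underside -42.32155530460255 expect -42.5
```

```bash
sed -i 's/CY=-6.8$/CY=-6.85/;s/DX,DZ=14.7/DX,DZ=14.5/' m.py; python3 - <<'E'
from m import *
f=np.mean([st.get_obs()["wrist_force"] for _ in range(3)],0)
s("pre")
st.move_l(T(-7,30),OR,speed=140);s("blade tip above flap? ")
st.move_l(T(-7,3),OR,speed=80);st.wait(.15);s("in")
shot("wrist","pics/i1.png",0,0,512,384,1.5);shot("scene","pics/i1s.png",200,130,130,120,5)
E
```

```text
pre 10.77 [ 500.09 -201.47  216.32] [180.    -0.    83.24] [-0.95 -0.13 -2.92] [0.007 0.015 0.   ] 14.92
blade tip above flap?  11.45 [ 500.66 -202.06  141.99] [1.7989e+02 1.0000e-02 8.3130e+01] [ 1.73 -0.84 -2.66] [ 0.073 -0.327 -0.018] 15.12
in 12.08 [ 499.99 -201.78  114.45] [179.97  -0.    83.15] [ 1.25 -0.06 -4.43] [ 0.027 -0.317 -0.035] 15.01
```

View pics/i1.png

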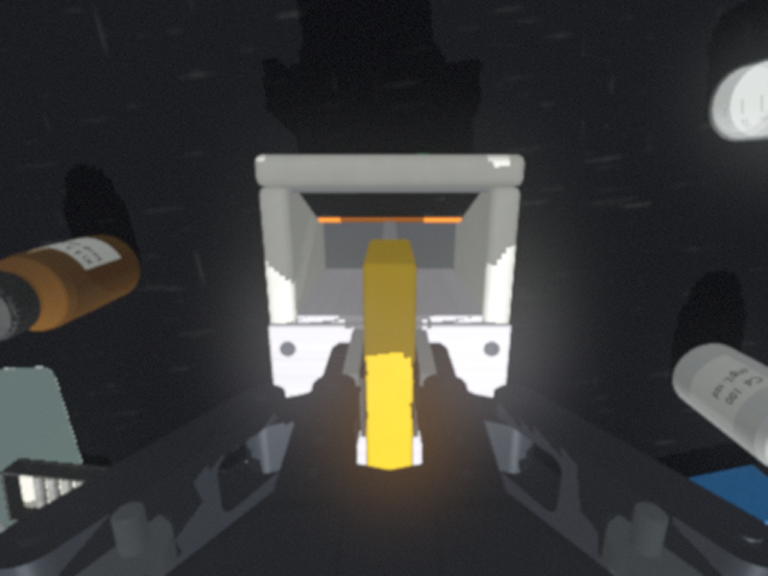

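View pics/i1s.png

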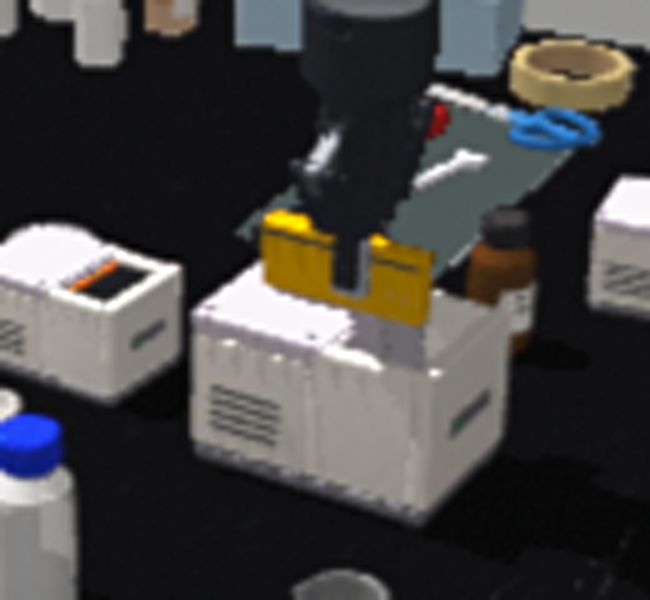

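```bash
cat >> m.py <<'E'
def F(n=6):
    v=[]
    for _ in range(n): v.append(np.r_[(o:=st.get_obs())["wrist_force"],o["moment"]]); st.wait(.008)
    return np.mean(v,0)
def toC(v): a=np.radians(CY);return np.array([np.cos(a)*v[0]+np.sin(a)*v[1],-np.sin(a)*v[0]+np.cos(a)*v[1],v[2]])
E
python3 - <<'E'
from m import *
b=F(12);print("base",b.round(2),st.get_obs()["t"])
z=3.;
while z>-4:
    z-=0.75;st.move_l(T(-7,z),OR,speed=25);st.wait(.03)
    f=F()-b;o=st.get_obs();print(z,round(o["t"],2),o["tcp_pos"].round(2),toC(f).round(2),f[3:].round(3))
    if f[2]>6:break
E
```

```text
base [ 1.3   0.39 -4.    0.04 -0.36 -0.02] 12.2833
2.25 12.62 [ 499.75 -201.93  113.74] [-0.52 -0.68  1.39] [-0.069  0.181 -0.007]
1.5 12.95 [ 499.73 -201.88  112.77] [-0.15 -0.91  1.09] [-0.133  0.153  0.042]
0.75 13.28 [ 499.73 -201.81  111.98] [-0.28 -0.83  0.77] [-0.124  0.138  0.033]
0.0 13.62 [ 499.87 -201.81  111.34] [-0.28 -0.8   1.24] [-0.118  0.065 -0.   ]
-0.75 13.95 [ 499.89 -201.83  111.3 ] [-2.95  0.57  8.2 ] [0.146 0.513 0.024]
```

```bash
python3 - <<'E'
from m import *
b=np.array([1.3,.39,-4,.04,-.36,-.02])
x=-7.;st_=1.2
while x<4:
    x+=1.;st.move_l(T(x,-.75),OR,speed=25);st.wait(.03)
    f=F()-b;o=st.get_obs();print(x,round(o["t"],2),o["tcp_pos"].round(2),o["ee_rot"].round(2),toC(f).round(2),f[3:].round(3))
    if toC(f)[0]<-9 or f[2]>25:break
E
```

```text
-6.0 14.28 [ 500.66 -202.01  111.34] [-1.7998e+02  1.0000e-02  8.3160e+01] [-4.08  0.31  9.58] [0.137 0.649 0.013]
-5.0 14.62 [ 501.62 -202.25  111.32] [-1.7998e+02  3.0000e-02  8.3160e+01] [-4.15 -0.1   9.97] [0.086 0.653 0.02 ]
-4.0 14.95 [ 502.62 -202.44  111.34] [-1.7998e+02  3.0000e-02  8.3160e+01] [-4.27 -0.15  9.83] [0.066 0.693 0.009]
-3.0 15.28 [ 503.62 -202.59  111.31] [-1.7998e+02  4.0000e-02  8.3160e+01] [-4.16  0.29  9.29] [ 0.039  0.676 -0.002]
-2.0 15.62 [ 504.57 -202.76  111.32] [-1.7997e+02  4.0000e-02  8.3160e+01] [-4.54 -0.69  9.65] [0.028 0.669 0.024]
-1.0 15.95 [ 505.57 -202.91  111.31] [-1.7998e+02  5.0000e-02  8.3160e+01] [-4.14  0.    9.56] [-0.008  0.683  0.014]
0.0 16.28 [ 506.39 -203.01  111.32] [-1.7995e+02  4.0000e-02  8.3160e+01] [-4.8  -0.51  9.8 ] [0.011 0.726 0.013]
1.0 16.62 [ 506.36 -203.01  111.32] [-1.7981e+02  4.0000e-02  8.3170e+01] [-7.62 -0.24 12.26] [0.041 1.08  0.022]
2.0 16.95 [ 506.36 -203.01  111.33] [-1.7967e+02  3.0000e-02  8.3190e+01] [-10.84  -0.51  14.56] [ 0.039  1.417 -0.003]
```

```bash
python3 - <<'E'
from m import *
b=np.array([1.3,.39,-4,.04,-.36,-.02])
for x,r in ((1.6,179.85),(1.6,179.7),(1.6,179.55)):
    st.move_l(T(x,-.75),[r,0,90+CY],speed=25);st.wait(.05)
    f=F()-b;o=st.get_obs();print(x,r,round(o["t"],2),o["tcp_pos"].round(2),o["ee_rot"].round(2),toC(f).round(2),f[3:].round(3))
shot("wrist","pics/p1.png",0,0,512,384,1.5);shot("scene","pics/p1s.png",200,130,130,120,5)
E
```

```text
1.6 179.85 17.3 [ 506.39 -203.01  111.31] [-1.7987e+02  3.0000e-02  8.3180e+01] [-9.39 -0.74 13.33] [ 0.063  1.344 -0.004]
1.6 179.7 17.65 [ 506.46 -203.04  111.33] [1.7997e+02 3.0000e-02 8.3180e+01] [-8.41 -0.45 13.2 ] [0.058 1.451 0.003]
1.6 179.55 18.0 [ 506.5  -203.    111.31] [1.7982e+02 3.0000e-02 8.3190e+01] [-7.98 -0.43 12.83] [ 0.076  1.539 -0.002]
```

View pics/p1.png

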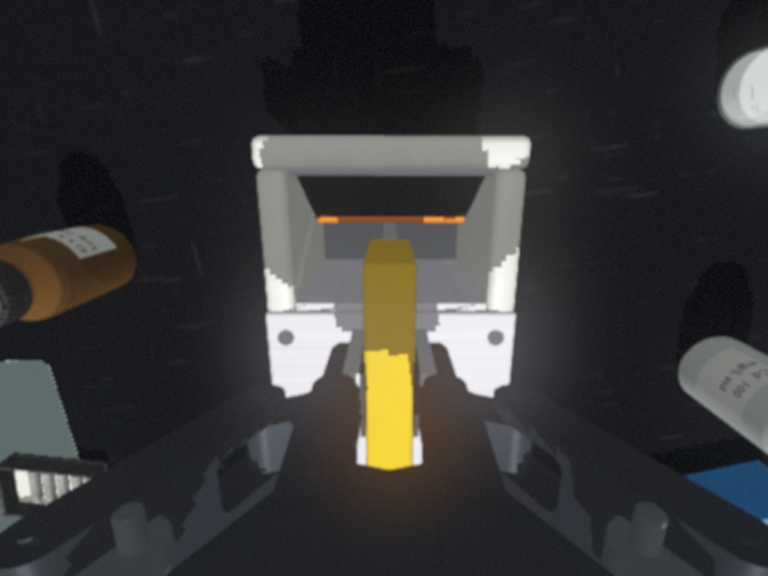

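View pics/p1s.png

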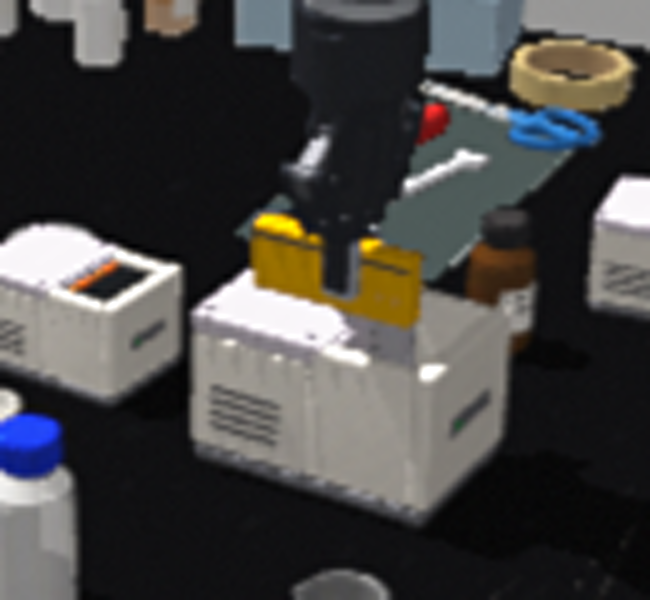

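```bash
python3 - <<'E'
from m import *
b=np.array([1.3,.39,-4,.04,-.36,-.02])
st.move_l(T(2.1,-.8),[179.55,0,90+CY],speed=25)
for i in range(4):
    st.wait(.4);f=F()-b;o=st.get_obs();print(round(o["t"],2),o["tcp_pos"].round(2),o["ee_rot"].round(2),toC(f).round(2),f[3:].round(3))
E
```

```text
18.8 [ 506.47 -203.03  111.33] [1.799e+02 3.000e-02 8.319e+01] [-9.78 -0.85 14.41] [0.077 1.732 0.008]
19.25 [ 506.49 -203.01  111.33] [1.799e+02 3.000e-02 8.319e+01] [-9.67 -0.51 14.11] [ 0.071  1.732 -0.005]
19.7 [ 506.46 -203.02  111.3 ] [1.799e+02 3.000e-02 8.319e+01] [-9.84 -0.91 14.09] [ 0.079  1.718 -0.019]
20.15 [ 506.45 -203.03  111.3 ] [1.799e+02 3.000e-02 8.319e+01] [-10.09  -0.42  14.4 ] [ 0.074  1.741 -0.004]
```

```bash
python3 - <<'E'
from m import *
st.move_l(T(-1,.8),OR,speed=20)
st.move_l(T(-5,4),OR,speed=50);s("off")
st.move_l(T(-5,105),OR,speed=110);st.wait(.3);s("out")
shot("wrist","pics/u1.png",0,0,512,384,1.5);shot("scene","pics/u1s.png",200,110,140,140,4.2)
E
```

```text
off 20.73 [ 501.58 -201.79  115.18] [-1.7999e+02 -2.0000e-02  8.3140e+01] [ 1.04  0.27 -3.17] [ 0.04  -0.266 -0.026] 14.6
out 22.09 [ 501.43 -201.87  215.64] [-1.7993e+02 -2.0000e-02  8.3150e+01] [-0.69  0.26 -3.  ] [-0.007 -0.042  0.068] 14.98
```

View pics/u1.png

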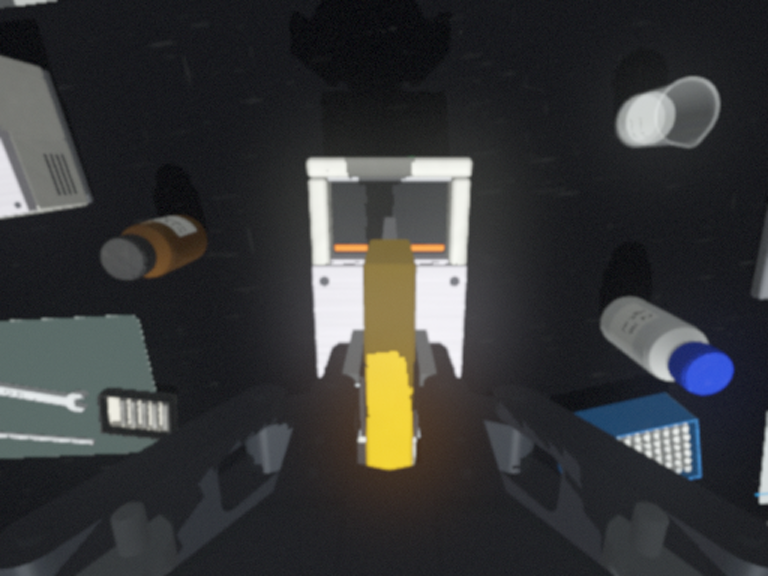

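View pics/u1s.png

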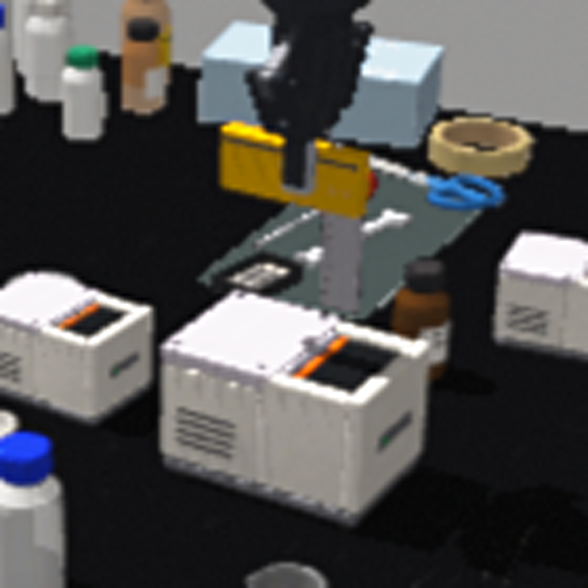

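The flap has closed (orange strip level at (390,248) in the wrist view, as before), and the square is unmoved in the grip. Next I hang it back.

```bash
python3 - <<'E'
from m import *
g=[507.6,191.5];O=[180,0,88.4]
st.goto([*g,220],O);st.wait(.2);s("over")
st.move_l([*g,116],O,speed=100);st.wait(.1);b=F(10);o=s("near")
z=114.5
for z in np.arange(115,108.5,-.75):
    st.move_l([*g,z],O,speed=30);st.wait(.03);f=F()-b;o=st.get_obs();print(z,round(o["t"],2),o["tcp_pos"].round(2),f.round(2))
    if f[2]>3:break
shot("scene","pics/r1s.png",130,180,160,150,4);shot("wrist","pics/r1.png",0,0,512,384,1.5)
E
```

```text
over 23.85 [508.   190.45 219.97] [1.800e+02 1.000e-02 8.829e+01] [-0.16 -0.01 -3.99] [-0.024 -0.01  -0.045] 14.74
near 25.23 [508.24 191.66 116.88] [ 1.7991e+02 -2.0000e-02  8.8400e+01] [-0.13 -0.11 -3.47] [-0.014 -0.006  0.006] 14.68
115.0 25.56 [507.56 191.5  115.  ] [-0.24 -0.37  0.03 -0.02  0.03  0.01]
114.25 25.89 [507.59 191.47 114.19] [-0.25  0.16  0.57  0.01  0.    0.  ]
113.5 26.23 [507.59 191.5  113.48] [-0.18 -0.21 -0.21 -0.    0.    0.01]
112.75 26.56 [507.58 191.5  112.73] [-0.22 -0.62  0.36  0.02 -0.   -0.01]
112.0 26.89 [507.58 191.5  111.97] [-0.14 -0.08  0.2  -0.01  0.01 -0.02]
111.25 27.23 [507.77 191.54 111.35] [-0.08  0.09  0.59  0.   -0.05  0.02]
110.5 27.56 [507.77 191.56 111.32] [-3.3  -0.72  8.29 -0.15  0.41  0.01]
```

View pics/r1s.png

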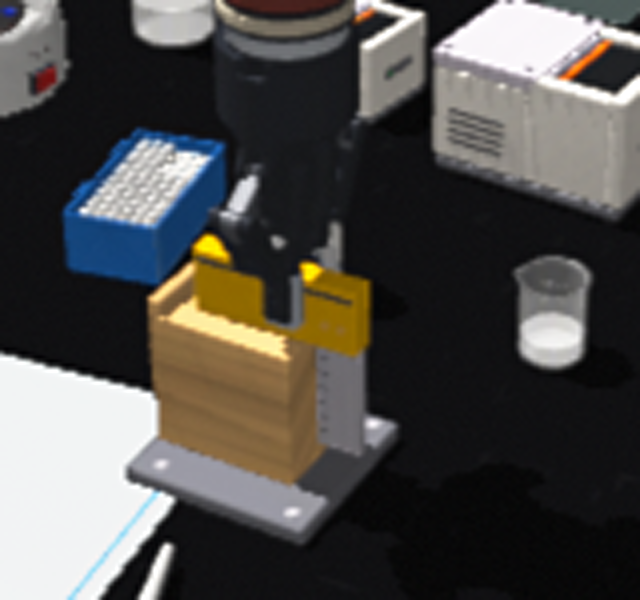

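View pics/r1.png

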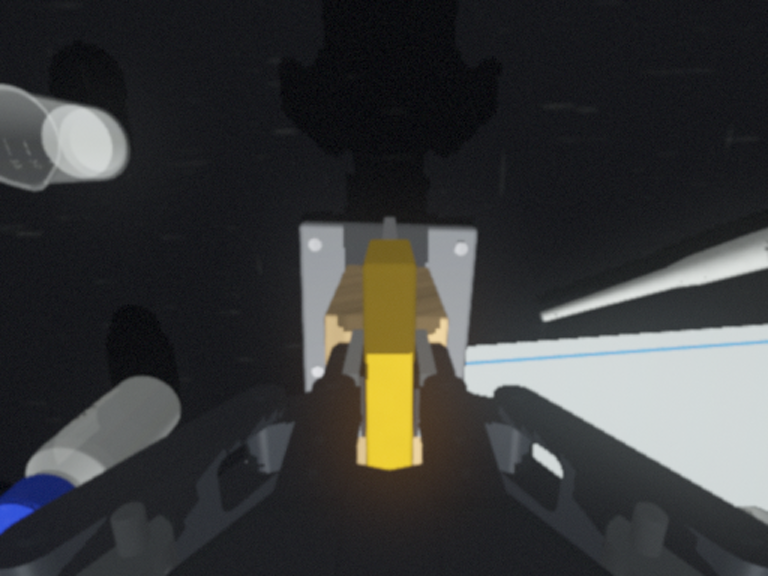

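```bash
python3 - <<'E'
from m import *
g=[507.6,191.5];O=[180,0,88.4]
st.move_l([*g,111.3],O,speed=30)
st.grip(40);s("open")
st.move_l([*g,165],O,speed=60)
st.goto([575,187,270],[180,0,90]);st.wait(.4);o=s("up")
shot("scene","pics/f1s.png",130,160,160,150,4);shot("wrist","pics/f1.png",0,0,512,384,1.5);shot("top","pics/f1t.png",110,120,200,150,4)
for n in("square","rest"): print(n,[(round(r["score"],2),[round(float(v)) for v in r["extent"]]) for r in st.spot_in(n,"scene")])
E
```

```text
open 28.27 [507.74 191.51 111.25] [179.98  -0.    88.4 ] [0.23 0.09 0.49] [-0.031  0.065 -0.007] 40.22
up 30.28 [574.25 187.03 269.01] [-1.799e+02  2.000e-02  9.002e+01] [-0.21 -0.19 -0.22] [-0.053 -0.053  0.018] 39.82
square [(0.61, [201, 267, 42, 58])]
rest [(0.93, [193, 281, 63, 62])]
```

View pics/f1s.png

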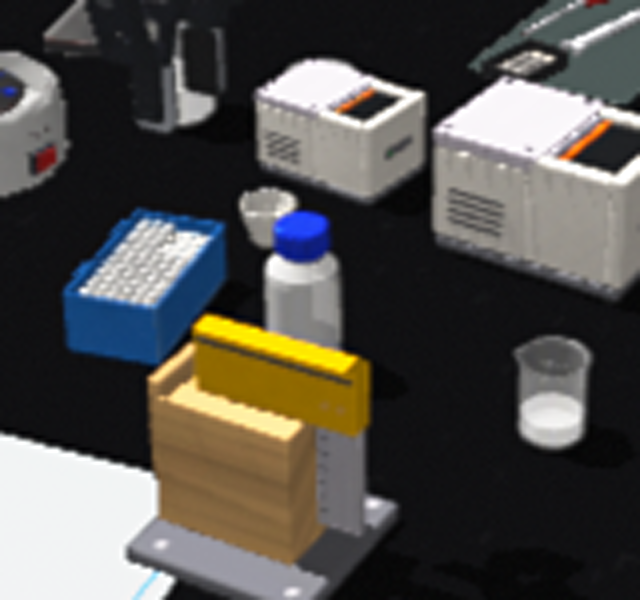

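View pics/f1.png

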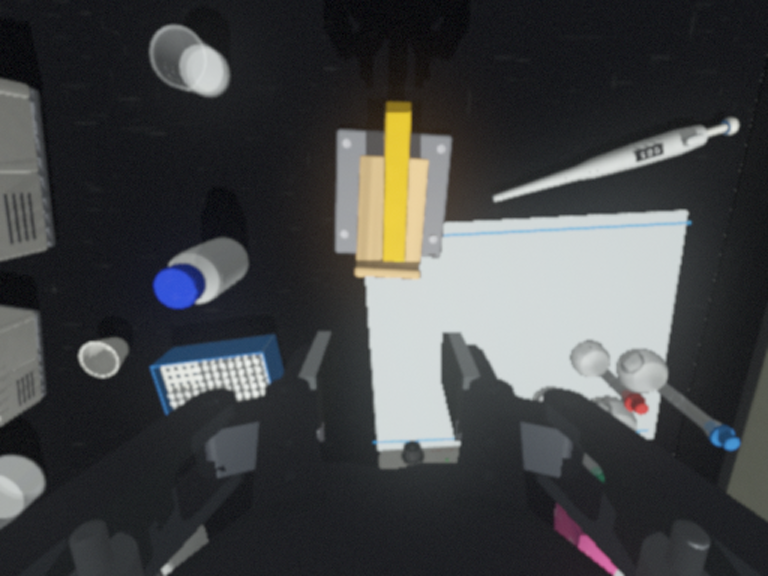

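View pics/f1t.png

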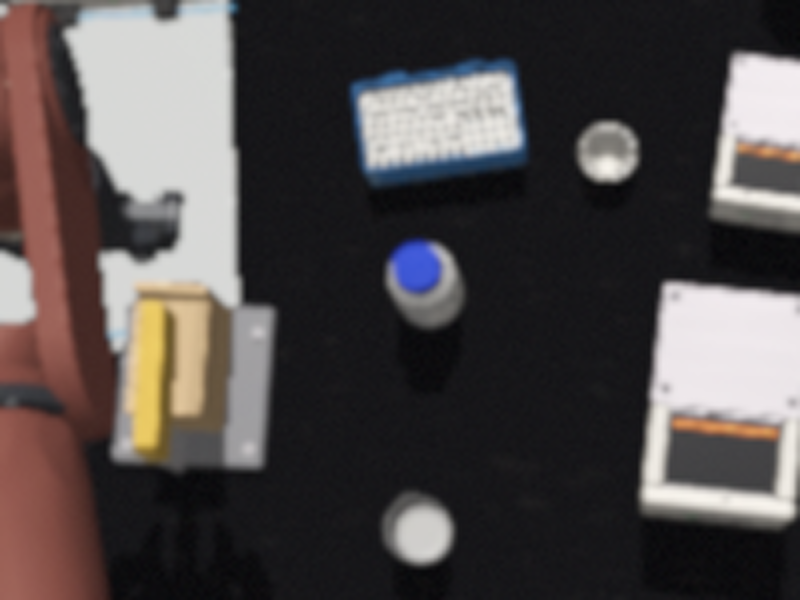

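```bash
python3 - <<'E'
import station as st
print(st.get_obs()["t"],st.sign_off())
E
```

```text
the job is handed in; nothing more can be done
30.5333 None
```

The square is back on its rest, stock along the top and blade down in front, and the job was handed in at 30.5 s of the 61 s allowed.

- **Insertion:** I picked the largest of the three chambers; its 104 mm wide deck fitted the camera images. I lifted the square by its stock, and the blade alone pushed the flap open. The wrist picture shows the flap down and the hand clear of the chamber.
- **Pressing:** The square was pressed against the deck with about 14 N and pushed toward the wall with about 10 N, roughly 4 N of which was friction on the deck. It held steady for over 1.5 s. I judged "touching both faces without a gap" from the forces, the tool position not moving and the corner position agreeing with the cameras. No picture resolves the gap itself. The wrist tilted about 0.3° as I pressed, and I brought it back to level before the final hold.
- **After withdrawal:** The last pictures show the flap closed by itself. The square is within about 1 mm of its starting place by eye. The white bottle and the beaker have not moved. The brown bottle was unmoved in the picture taken after withdrawal; the later ones do not show it, but the arm did not go near it again.
- **Disagreements:** The top and wrist cameras differed by up to 3 mm on the chamber's position, which finding the faces by contact resolved. The detection network's score for the square fell from 0.91 to 0.61 in the final scene picture, but it reported the same spot.

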